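# Close up a loaded plate exposure unit and start it

## Task

The exposure unit on the bench is loaded with a printing plate. With the fingers alone, push the upright glazed frame down flat over the plate, then push the lamp cover over until it is fully shut on top of the frame, and only then press the start button on the unit's front ledge right down and let it spring up. Pick nothing up, and leave the plate and the other things on the bench where they are.

Things in the scene. Friction and masses are not known exactly. Their poses are not given: they have to be found in the camera images.
- exposure_unit: plate exposure unit: fixed grey and white casing, rim and front ledge 75 mm high. Origin on the worktop; casing from x -115 to +105, y -100 to +100 mm; its x points away from the robot, y to the left. Bed: recess x -63 to +97, y -88 to +80 mm, floor 50 mm high. The front ledge (x under -63 mm) has a small fixed dial at y +52 mm, 90 mm high, and the start button at y -52 mm
- contact_frame (a joint): contact frame: flat aluminium frame with a glass pane, 144 mm along its hinge, 151 mm from hinge to free edge, 7 mm thick, 0.14 kg, at the right of the bed. 0 rad: flat over the plate; grows as it rises, 1.57 upright, stop 1.85. Friction hinge (0.14 N m): stays where it is left. Upright, its outer (top) face looks to the unit's right (-y); pushed there towards +y, then down, it folds flat
- frame_hinge (a point): middle of the contact frame's hinge axis (parallel to the unit's x), in mid-thickness of the frame, at (17, -78, 65) mm in the unit's frame. Its axes turn with the frame: y along the leaf to the free edge, z out of the top face, which lies 3.5 mm from the axis
- frame_edge (a point): middle of the contact frame's free edge (a tab 40 mm wide), on its top (outer) face, 151 mm from the hinge axis
- lamp_cover (a joint): lamp cover: hollow hood 172 mm along its hinge, 200 mm from hinge to free edge, 26 mm deep, 0.42 kg, at the left of the unit. 0 rad: fully shut, top 104 mm high; grows as it opens, 1.57 upright, stop 1.95. Friction hinge (0.52 N m): stays where it is left. Open, its outer (top) face looks to the unit's left (+y); pushed there towards -y, then down, it shuts.
- cover_hinge (a point): middle of the lamp cover's hinge axis (parallel to the unit's x), at (17.5, 94, 78) mm in the unit's frame. Its axes turn with the cover: -y along the cover to the free edge, z out of the outer face, which lies 26 mm from the axis
- cover_edge (a point): middle of the lamp cover's free edge on its outer face, 200 mm from the hinge axis; a grip lip 70 mm wide stands out 11 mm further at the rim
- start (a joint): travel of the start button, a grey round push button, cap 22 mm across, in a steel collar 38 mm across. 0: up; 0.006 m: fully down (4 N); springs back
- start_top (a point): centre of the start button's top face, at (-92, -52, 97) mm in the unit's frame when up; it is pressed straight down; the collar's top is 87 mm above the worktop
- plate: flat printing plate, about 70x88 mm and 10 mm thick with a darker film patch on top, loose, lying on the unit's bed; origin at the centre of its underside
- marker: white paint marker with a blue cap, a loose rod 120 mm long and 15 mm thick, lying beside the unit's right flank; leave it alone
- pad_tall: spare printing pad, a loose pale rubber dome on a wooden foot, 49x54 mm and 52 mm high, left of the unit; leave it alone
- pad_large: spare printing pad, a loose reddish rubber dome on a foot, 54x60 mm and 44 mm high, left of the unit; leave it alone
- pad_small: spare printing pad, a loose reddish rubber dome on a wooden foot, 40x44 mm and 36 mm high, left of the unit; leave it alone
- cup: white mixing cup, 65 mm across and 59 mm high, loose, at the left towards the robot; leave it alone

How it is judged:
By the outcome, as a careful person would: the job done as asked, in the order asked, and still so for the second after the job is handed in, with the robot touching nothing.
It also fails if it takes over 61 s, if anything falls off the work surface, if the arm or the gripper's body presses on something with over 40 N, if the wrist force passes 120 N, or if a joint passes its speed limit or range.

## Robot

A 6-joint arm with a two-finger parallel gripper is mounted at the origin on a cart in front of the work surface, level with it; the furniture and walls round the work are solid. World frame = base frame: x ahead of the robot, y to its left, z up, the work surface at z = 0. Lengths are in m, angles in rad, forces in N, time in s.
With the tool pointing down it reaches from about 0.35 to 0.975 m from the base axis. Payload 4.9 kg.
Tool frame: the origin (TCP) lies at the very end of the fingers, on their centre line; the grasp point (between the pads) lies 19 mm behind it; z points along the fingers, y is the line along which they close (so a half turn about z gives the same grasp; the last joint's range is limited). The gripper opens to 85 mm and grips with 20 to 120 N. Pads are 22 mm wide; open, the fingers measure 114 mm over their backs; the gripper's body (76 mm by 85 mm) begins 54 mm behind the grasp point. The pads swing forward as they close: fully open they stand 13 mm farther back than shut.
Start: joints at [-1.337, 0.053, 1.613, -0, 1.476, -0.119], TCP at [0.216, -0.586, 0.231] pointing down, gripper open.
Joint ranges: [-3.01, 3.01], [-1.01, 2.22], [0.06, 2.58], [-1.02, 4.17], [0.09, 2.62], [-3.14, 3.14]. Speed limits (rad/s): [2.57, 2.57, 3.14, 3.14, 3.14, 3.14].

## Interface

Orientations are given as a unit quaternion [w, x, y, z].
In Python, from plant import manip gives the robot as it stands.
- The arm moves only by the tool play_rows, never from a script. Its argument "series" is a list that holds one entry, the list of rows, each a list of 7 numbers: the shift along the world's x, y, z in m, then the turn, a rotation vector about the world's x, y, z in degrees, then the opening, from 0 (shut) to 1 (fully open). In form: [[[dx, dy, dz, rx, ry, rz, grip], ...]]. A call has 1 to 10 rows; each row shifts and turns the commanded pose from where the row before left it; what a row does not reach is not made up. A row lasts 1/10 s, in which the tool goes at most 50 mm and 8.59 degrees, less where a joint would pass 70% of its speed; a pose out of reach is approached as far as the arm can. A call with a gripper value outside its range is refused whole. The fingers move at their own pace and stop on an object; the grip force is fixed at half the most. Time passes only in rows, so rows that do not move let the fingers close. It gives the time, the measured TCP pose, the force, the opening and the grip force at its end, in the units of the state.
- manip.state(): the state, without advancing time (a new reading comes with each control period).
- manip.grab_frame(name): name is "scene" or "top" or "wrist"; returns a dict with "frame" (480x640x3 uint8, blue, green, red), "mtx" (3x3 intrinsics, pixels), "R" (3x3) and "t" (3): a world point X has camera coordinates R X + t. Camera axes: x right, y down, z forward; pixel columns grow to the right and rows downward; lengths in m; the calibration is good to about 2 mm. A picture is of the moment at which its call begins. There is no depth.
- manip.job_done(): hands the job in; it is judged then, once.
The state is a dict: "time": time; "joint_pos": joint angles; "joint_vel": joint speeds; "joint_efforts": joint torques, N m; "tool_pos": TCP position; "tool_rot": TCP orientation; "contact_force": force on the tool from outside, world axes, zero at the start; "ft_torque": the same for the moment, N m; "gripper_width": opening from 0.0 (shut) to 1.0 (fully open); "grasp_force": force on a finger pad.
Only numpy, scipy, OpenCV 4.12 (cv2) and the standard library are available. Lean on these libraries where they do the work, as an engineer would, in place of code of your own. Each camera call takes 0.05 s, during which the arm holds its last target. There are 200 camera calls.

## Working session

There is one attempt and no reset: what is moved stays moved. The work goes in short steps, Python scripts to look and compute and a tool call to move; the robot and the scene stay as the last step left them, time stands still between calls to the robot, and variables do not carry over. Pictures are saved under pics/ and viewed, at most 10 in all, crops included, and the job is handed in when it is done.

Besides the shell and the picture viewer there is one more tool, called as name([rows], argument=value, ...), one row to a line, values as JSON. play_rows: Moves the arm, as the interface text tells. Its arguments: {"type":"object","properties":{"series":{"type":"array"}},"required":["series"]}

```bash
mkdir -p pics
python3 - <<'E'
from plant import manip
import cv2,numpy as np,pickle
d={}
for n in("scene","top"):
    f=manip.grab_frame(n);d[n]=f;cv2.imwrite(f"pics/{n}0.png",f["frame"])
    print(n,(-f["R"].T@f["t"]).round(3))
pickle.dump(d,open("f0.pkl","wb"));s=manip.state();print(s)
E
```

```text
scene [-0.048  0.387  0.67 ]
top [0.465 0.138 1.139]
{'time': 0.1, 'joint_pos': array([-1.33700178e+00,  5.33218763e-02,  1.61414020e+00, -1.04413178e-06,
        1.47599447e+00, -1.18990564e-01]), 'joint_vel': array([-0.00082379, -0.00233588, -0.00248711,  0.00138411,  0.00090142,
        0.00161644]), 'joint_efforts': array([ 4.33995110e-04, -3.94903421e+01, -3.71363354e+01, -1.09054461e-04,
        3.95234500e-03, -2.58132523e-06]), 'tool_pos': array([ 0.2158216 , -0.58596291,  0.23017656]), 'tool_rot': array([-9.30383251e-04,  9.84482693e-01,  1.75479228e-01, -5.39851196e-05]), 'contact_force': array([-0.10675985,  0.14430174,  0.33630393]), 'ft_torque': array([ 0.0142096 ,  0.00722082, -0.00025929]), 'grasp_force': 0.0, 'gripper_width': 1.0002605636224224}
```

View pics/scene0.png

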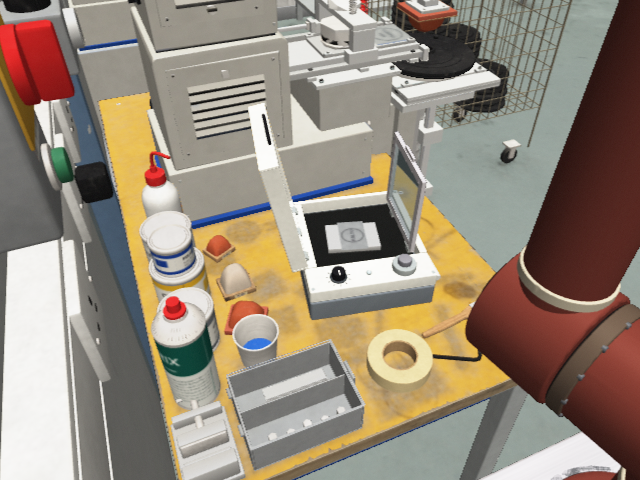

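View pics/top0.png

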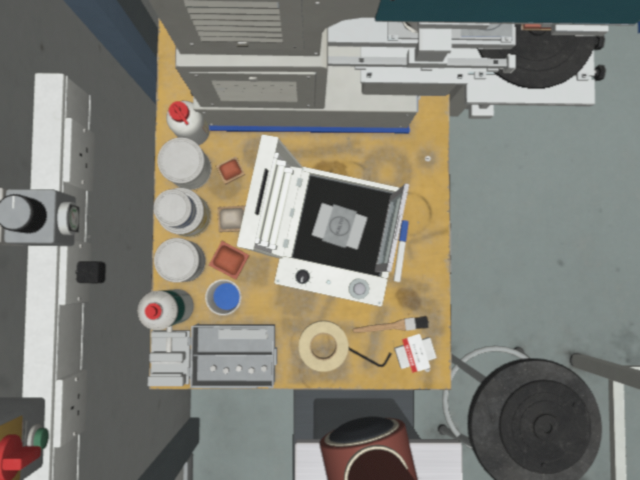

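The scene view shows the unit with its cover open on the left, the frame upright on the right, and the button at (403,264). In the top view the dial is at about (302,276), the button at (359,288), and the ledge's front corners at about (276,288) and (383,304). Next I'll take a close crop and cast rays.

```bash
cat > h.py <<'E'
import numpy as np,cv2
def ray(f,u,v):
    d=f["R"].T@np.linalg.solve(f["mtx"],[u,v,1.]);return -f["R"].T@f["t"],d
def onz(f,p,z):
    o,d=ray(f,*p);return o+d*(z-o[2])/d[2]
def proj(f,X):
    c=f["R"]@np.asarray(X)+f["t"];p=f["mtx"]@c;return p[:2]/p[2]
E
python3 - <<'E'
import pickle,cv2,numpy as np
from h import *
d=pickle.load(open("f0.pkl","rb"));t=d["top"]
print("dial",onz(t,(302,276),.09),"btn",onz(t,(359,288),.097))
for p in((276,288),(383,304)):print(onz(t,p,.075))
c=t["frame"][125:310,230:420];c=cv2.resize(c,None,fx=3.2,fy=3.2,interpolation=cv2.INTER_CUBIC)
s=d["scene"]["frame"][95:320,240:450]
cv2.imwrite("pics/tc.png",c);cv2.imwrite("pics/sc.png",cv2.resize(s,None,fx=2.6,fy=2.6,interpolation=cv2.INTER_CUBIC))
E
```

```text
dial [0.46630109 0.14896133 0.09      ] btn [0.44567061 0.04746523 0.097     ]
[0.44434668 0.19594795 0.075     ]
[0.4166079  0.00191261 0.075     ]
```

View pics/tc.png

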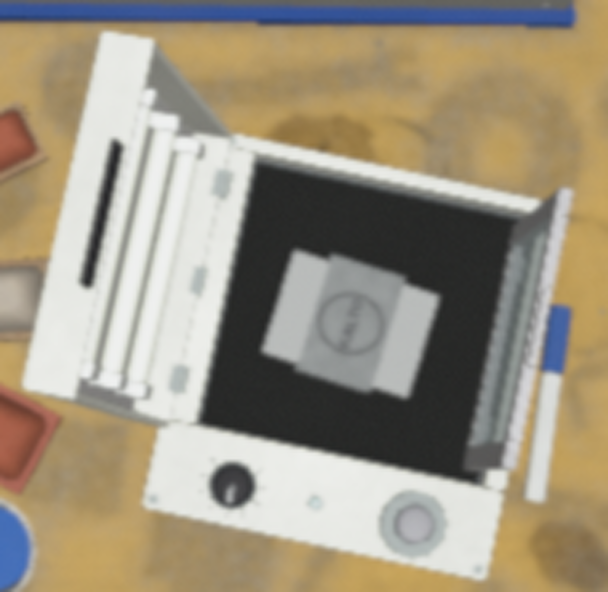

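View pics/sc.png

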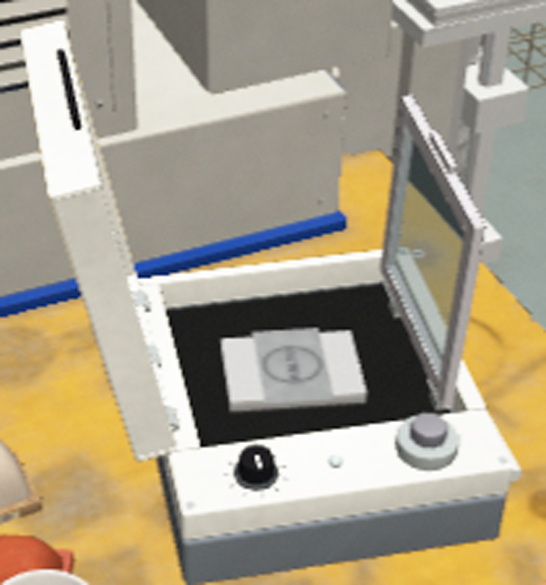

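The crops show these full-image top pixels: front corners (275.3,282.8) and (382.2,305.3), button cap (359.4,288.4), dial (302.5,276.6). They also show the free-edge corners of the frame and cover in both views, which I can use for the angles.

Run:
```python
import pickle,numpy as np
from h import *
d=pickle.load(open("f0.pkl","rb"));t=d["top"];s=d["scene"]
T=lambda u,v:(u/3.2+230,v/3.2+125)
S=lambda u,v:(u/2.6+240,v/2.6+95)
def fit(P,U):
    a=U[:,0]+1j*U[:,1];b=P[:,0]+1j*P[:,1];k=((b-b.mean())*np.conj(a-a.mean())).sum();yaw=np.angle(k);o=b.mean()-np.exp(1j*yaw)*a.mean()
    return o,yaw,abs(b-o-np.exp(1j*yaw)*a)*1e3
U=np.array([[-115,100,75],[-115,-100,75],[-92,-52,97],[-90,52,90]])/1e3
for n,f,px in(("top",t,[T(145,506),T(487,578),T(414,523),T(232,486)]),("scene",s,[S(180,535),S(520,470),S(430,425),S(257,455)])):
    P=np.array([onz(f,p,u[2]) for p,u in zip(px,U)]);m=[0,1,2]
    o,y,e=fit(P[m],U[m]);print(n,o.round(4),np.degrees(y).round(2),e.round(1))
    if n=="top":O,Y=o,y
R=np.array([[np.cos(Y),-np.sin(Y),0],[np.sin(Y),np.cos(Y),0],[0,0,1]]);O=np.array([O.real,O.imag,0])
np.savez("unit.npz",R=R,O=O)
def onx(f,p,x):
    o,dd=ray(f,*p);o=R.T@(o-O);dd=R.T@dd;return ((o+dd*(x-o[0])/dd[0])*1e3).round(1)
print("frame S far/near",onx(s,S(407,98),.089),onx(s,S(481,224),-.055),"T",onx(t,T(568,190),.089),onx(t,T(507,468),-.055))
print("cover S outer far/near",onx(s,S(23,35),.1035),onx(s,S(55,195),-.0685),"inner",onx(s,S(66,24),.1035),onx(s,S(100,186),-.0685))
print("cover T outer far/near",onx(t,T(102,32),.1035),onx(t,T(23,386),-.0685),"inner",onx(t,T(155,38),.1035),onx(t,T(78,402),-.0685))
```

```text
top (0.5459+0.078j) -11.53 [1.7 0.6 1.4]
scene (0.5386+0.0887j) -8.24 [3.6 2.7 3.6]
frame S far/near [ 89.  -81.9 204.6] [-55.  -80.6 209.4] T [ 89.  -84.5 196.9] [-55.  -85.1 174.6]
cover S outer far/near [103.5 154.6 266.2] [-68.5 153.8 270. ] inner [103.5 128.9 270.7] [-68.5 131.2 272.4]
cover T outer far/near [103.5 155.3 264.9] [-68.5 151.4 298. ] inner [103.5 129.2 275.9] [-68.5 133.6 218.9]
```

```bash
cat >> h.py <<'E'
Z=np.load("unit.npz");R,O=Z["R"],Z["O"]
W=lambda x,y,z:O+R@(np.array([x,y,z])/1e3)
UU=lambda p:R.T@(np.asarray(p)-O)*1e3
E
python3 - <<'E'
import pickle
from h import *
d=pickle.load(open("f0.pkl","rb"));s=d["scene"]
for n,u in dict(btn=(-92,-52,97),cornL=(-115,100,75),cornR=(-115,-100,75),dial=(-90,52,90),frnear=(-55,-82,216)).items():
    p=proj(s,W(*u));print(n,p.round(1),"crop",((p-[240,95])*2.6).round(0))
for u in((17,-140,200),(17,-105,185),(17,185,320),(17,185,235),(-92,-52,97)):print(u,W(*u).round(3))
print(UU(W(0,0,0)+[.1,0,0]),UU(W(0,0,0)+[0,.1,0]))
E
```

```text
btn [406.1 256.9] crop [432. 421.]
cornL [311.1 292.2] crop [185. 513.]
cornR [439.2 273.2] crop [518. 463.]
dial [339.3 268.7] crop [258. 452.]
frnear [426.5 177.3] crop [485. 214.]
(17, -140, 200) [ 0.535 -0.063  0.2  ]
(17, -105, 185) [ 0.542 -0.028  0.185]
(17, 185, 320) [0.599 0.256 0.32 ]
(17, 185, 235) [0.599 0.256 0.235]
(-92, -52, 97) [0.445 0.045 0.097]
[97.9833194  19.98171965  0.        ] [-19.98171965  97.9833194    0.        ]
```

play_rows([
  [[0,0,0.01,0,0,-7.9,0],[0,0,0.01,0,0,-7.9,0],[0,0,0,0,0,-7.9,0],[0,0,0,0,0,-7.9,0],[0.03,0.04,0,0,0,0,0],[0.03,0.04,0,0,0,0,0],[0.03,0.04,0,0,0,0,0],[0.03,0.04,0,0,0,0,0],[0.03,0.04,0,0,0,0,0],[0,0,0,0,0,0,0]],
])

```text
time: 1.1
tool_pos: [0.3686, -0.3822, 0.2509]
tool_rot: [-0.001, 0.995, -0.096, 0.0]
contact_force: [-0.6, 0.0, 0.0]
gripper_width: 0.001
grasp_force: 0.0
```

play_rows([
  [[0.018,0.034,0,0,0,0,0],[0.018,0.034,0,0,0,0,0],[0.018,0.034,0,0,0,0,0],[0.018,0.034,0,0,0,0,0],[0.018,0.034,-0.01,0,0,0,0],[0.018,0.034,-0.01,0,0,0,0],[0.018,0.034,-0.01,0,0,0,0],[0.018,0.034,-0.01,0,0,0,0],[0.018,0.034,-0.01,0,0,0,0],[0,0,-0.01,0,0,0,0]],
])

```text
time: 2.1
tool_pos: [0.529, -0.0778, 0.1904]
tool_rot: [-0.001, 0.995, -0.097, -0.0]
contact_force: [0.2, -0.3, 0.3]
gripper_width: -0.0
grasp_force: 0.0
```

Run:
```python
from h import *
from plant import manip
s=manip.state();print(UU(s["tool_pos"]).round(1),s["contact_force"])
# frame tip path: centre = p - w, w=15, r per theta
prev=None
for th,r in zip(np.radians([95,85,75,65,55,45,35,25,15,8,3,0]),np.r_[120,118,115,112,108,104,100,97,94,92,90,90]):
    c,si=np.cos(th),np.sin(th);y=-78+r*c-3.5*si-15;z=65+r*si+3.5*c
    p=W(17,y,z);print(round(np.degrees(th)),round(y),round(z),p.round(3),None if prev is None else (p-prev).round(3));prev=p
```

```text
[  14.6 -156.1  190.4] [ 0.21587751 -0.2614372   0.25633948]
95 -107 184 [ 0.541 -0.03   0.184] None
85 -86 183 [ 0.545 -0.01   0.183] [ 0.004  0.02  -0.001]
75 -67 177 [0.549 0.009 0.177] [ 0.004  0.019 -0.006]
65 -49 168 [0.553 0.027 0.168] [ 0.004  0.017 -0.009]
55 -34 155 [0.556 0.041 0.155] [ 0.003  0.015 -0.013]
45 -22 141 [0.558 0.053 0.141] [ 0.002  0.012 -0.014]
35 -13 125 [0.56  0.062 0.125] [ 0.002  0.009 -0.016]
25 -7 109 [0.561 0.068 0.109] [ 0.001  0.006 -0.016]
15 -3 93 [0.562 0.072 0.093] [ 0.001  0.003 -0.016]
8 -2 81 [0.562 0.072 0.081] [ 0.     0.001 -0.011]
3 -3 73 [0.562 0.071 0.073] [-0.    -0.001 -0.008]
0 -3 68 [0.562 0.072 0.068] [ 0.     0.    -0.005]
```

play_rows([
  [[0.004,0.016,-0.002,0,0,0,0],[0.004,0.016,-0.002,0,0,0,0],[0.004,0.016,-0.002,0,0,0,0],[0.002,0.01,0,0,0,0,0],[0.002,0.01,-0.001,0,0,0,0],[0.002,0.01,-0.003,0,0,0,0],[0.002,0.009,-0.003,0,0,0,0],[0.002,0.009,-0.005,0,0,0,0],[0.002,0.008,-0.004,0,0,0,0],[0,0,0,0,0,0,0]],
])

```text
time: 3.1
tool_pos: [0.5515, 0.0246, 0.1681]
tool_rot: [-0.0, 0.995, -0.099, -0.001]
contact_force: [-0.6, 0.2, -0.1]
gripper_width: 0.0
grasp_force: 0.0
```

Run:
```python
from h import *
from plant import manip
s=manip.state();print(UU(s["tool_pos"]).round(1),s["contact_force"])
f=manip.grab_frame("scene");cv2.imwrite("pics/s1.png",f["frame"][60:330,200:520])
```

```text
[ 16.2 -51.2 168.1] [-0.56413538  0.20551744 -0.10462034]
```

View pics/s1.png

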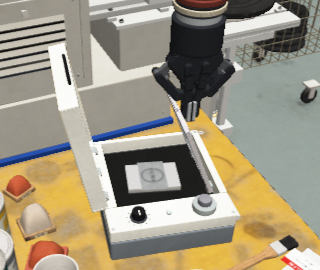

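The picture shows the shut fingers against the outer face of the frame, which has tilted to about 65°, with the plate untouched. I'll continue along the arc.

play_rows([
  [[0.002,0.009,-0.006,0,0,0,0],[0.002,0.008,-0.007,0,0,0,0],[0.001,0.006,-0.007,0,0,0,0],[0.001,0.006,-0.007,0,0,0,0],[0.001,0.005,-0.008,0,0,0,0],[0.001,0.004,-0.008,0,0,0,0],[0.001,0.003,-0.008,0,0,0,0],[0.001,0.003,-0.008,0,0,0,0],[0,0.002,-0.008,0,0,0,0],[0,0.001,-0.008,0,0,0,0]],
])

```text
time: 4.15
tool_pos: [0.5619, 0.0707, 0.0936]
tool_rot: [-0.0, 0.995, -0.099, -0.0]
contact_force: [0.1, -1.2, 1.2]
gripper_width: -0.005
grasp_force: 0.4
```

play_rows([
  [[0,0,-0.006,0,0,0,0],[0,0,-0.006,0,0,0,0],[0,0,-0.004,0,0,0,0],[0,0,-0.003,0,0,0,0],[0,0,0,0,0,0,0]],
])

```text
time: 4.65
tool_pos: [0.5616, 0.0704, 0.0748]
tool_rot: [0.0, 0.995, -0.099, -0.0]
contact_force: [0.4, 0.5, 0.6]
gripper_width: 0.001
grasp_force: 0.0
```

play_rows([
  [[0,0,-0.003,0,0,0,0],[0,0,-0.002,0,0,0,0],[0,0,-0.002,0,0,0,0],[0,0,0,0,0,0,0]],
])

```text
time: 5.05
tool_pos: [0.5619, 0.0705, 0.0681]
tool_rot: [0.0, 0.995, -0.099, -0.0]
contact_force: [-0.0, 0.3, 0.7]
gripper_width: 0.0
grasp_force: 0.0
```

play_rows([
  [[0,0,-0.001,0,0,0,0],[0,0,-0.001,0,0,0,0],[0,0,0,0,0,0,0]],
])

```text
time: 5.35
tool_pos: [0.562, 0.0705, 0.0679]
tool_rot: [0.0, 0.995, -0.099, -0.0]
contact_force: [-5.3, 0.4, 9.2]
gripper_width: 0.002
grasp_force: 4.5
```

play_rows([
  [[0,0,0.02,0,0,0,0],[0,0,0.04,0,0,0,0],[0,0,0.04,0,0,0,0],[0,0,0.04,0,0,0,0],[0,0,0.04,0,0,0,0],[0,0,0.04,0,0,0,0],[0,0,0.04,0,0,0,0],[0,0,0.02,0,0,0,0],[0,0,0,0,0,0,0]],
])

```text
time: 6.25
tool_pos: [0.5634, 0.0705, 0.3511]
tool_rot: [-0.0, 0.995, -0.099, 0.004]
contact_force: [0.3, -0.2, 1.0]
gripper_width: 0.0
grasp_force: 0.0
```

Run:
```python
from h import *
from plant import manip
s=manip.state();print(UU(s["tool_pos"]).round(1),s["tool_pos"],s["joint_pos"].round(2))
f=manip.grab_frame("scene");cv2.imwrite("pics/s2.png",f["frame"][60:360,100:500])
```

```text
[ 18.7  -3.9 351.1] [0.56336245 0.07047151 0.35109968] [-0.01 -0.13  1.6  -0.    1.67  1.76]
```

View pics/s2.png

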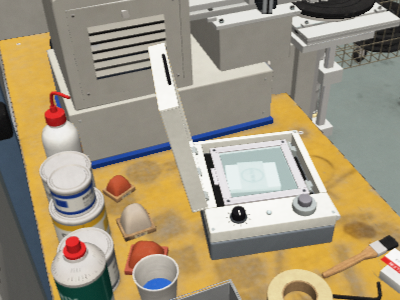

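The frame lies flat over the plate. Next I'll go over the cover to its outer side.

play_rows([
  [[0.007,0.038,-0.005,0,0,0,0],[0.007,0.038,-0.005,0,0,0,0],[0.007,0.038,0,0,0,0,0],[0.007,0.038,0,0,0,0,0],[0.007,0.038,0,0,0,0,0],[0,0,0,0,0,0,0],[0,0,-0.03,0,0,0,0],[0,0,-0.03,0,0,0,0],[0,0,-0.03,0,0,0,0],[0,0,0,0,0,0,0]],
])

```text
time: 7.3
tool_pos: [0.5932, 0.2588, 0.2376]
tool_rot: [0.003, 0.995, -0.099, -0.006]
contact_force: [-0.5, -1.0, -0.7]
gripper_width: -0.0
grasp_force: 0.0
```

Run:
```python
from h import *
from plant import manip
s=manip.state();print(UU(s["tool_pos"]).round(1),s["contact_force"])
prev=None
for th,r in zip(np.radians([105,95,90,85,75,65,55,45,35,25,15,8,3,0]),[160,160,160,160,160,158,156,154,152,150,150,150,150,150]):
    c,si=np.cos(th),np.sin(th);y=94-r*c+26*si+15
    z=78+r*si+26*c
    if th>1.57:y=94-200*c+37*si+15
    p=W(17,y,z);print(round(np.degrees(th)),round(y),round(z),p.round(3),None if prev is None else (p-prev).round(3));prev=p
```

```text
[ 10.3 186.5 237.6] [-0.50515649 -1.04589627 -0.70928669]
105 197 226 [0.602 0.267 0.226] None
95 163 235 [0.595 0.235 0.235] [-0.007 -0.033  0.009]
90 146 238 [0.592 0.218 0.238] [-0.003 -0.017  0.003]
85 121 240 [0.587 0.193 0.24 ] [-0.005 -0.025  0.002]
75 93 239 [0.581 0.165 0.239] [-0.006 -0.028 -0.   ]
65 66 232 [0.576 0.139 0.232] [-0.005 -0.026 -0.007]
55 41 221 [0.571 0.115 0.221] [-0.005 -0.024 -0.011]
45 18 205 [0.566 0.093 0.205] [-0.004 -0.022 -0.015]
35 -1 186 [0.562 0.074 0.186] [-0.004 -0.019 -0.019]
25 -16 165 [0.559 0.059 0.165] [-0.003 -0.015 -0.022]
15 -29 142 [0.557 0.046 0.142] [-0.003 -0.013 -0.023]
8 -36 125 [0.555 0.039 0.125] [-0.001 -0.007 -0.017]
3 -39 112 [0.555 0.036 0.112] [-0.001 -0.003 -0.013]
0 -41 104 [0.554 0.034 0.104] [-0.    -0.002 -0.008]
```

play_rows([
  [[-0.001,-0.008,0,0,0,0,0],[-0.002,-0.01,0,0,0,0,0],[-0.002,-0.012,0,0,0,0,0],[-0.002,-0.012,0,0,0,0,0],[-0.002,-0.012,0,0,0,0,0],[-0.002,-0.012,0,0,0,0,0],[-0.002,-0.012,0,0,0,0,0],[-0.002,-0.012,-0.001,0,0,0,0],[0,0,0,0,0,0,0]],
])

```text
time: 8.2
tool_pos: [0.5815, 0.1683, 0.2445]
tool_rot: [0.001, 0.995, -0.1, -0.001]
contact_force: [-0.5, 0.7, 0.0]
gripper_width: 0.002
grasp_force: 0.0
```

Run:
```python
from h import *
from plant import manip
s=manip.state();print(UU(s["tool_pos"]).round(1),s["contact_force"])
f=manip.grab_frame("scene");cv2.imwrite("pics/s3.png",f["frame"][30:360,100:500])
```

```text
[ 16.8  95.6 244.5] [-0.49354336  0.74763791  0.00978847]
```

View pics/s3.png

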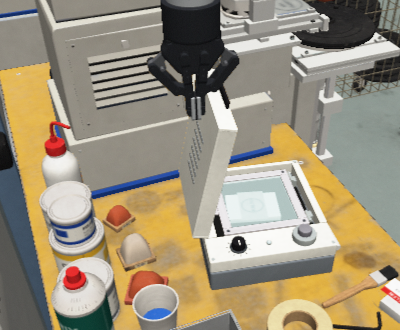

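The cover is now past vertical, at about 75°, with the fingers on its outer face. I'll continue along the arc.

play_rows([
  [[-0.003,-0.013,-0.005,0,0,0,0],[-0.003,-0.013,-0.006,0,0,0,0],[-0.003,-0.012,-0.006,0,0,0,0],[-0.002,-0.012,-0.007,0,0,0,0],[-0.002,-0.011,-0.008,0,0,0,0],[-0.002,-0.011,-0.008,0,0,0,0],[-0.002,-0.01,-0.01,0,0,0,0],[-0.002,-0.009,-0.01,0,0,0,0],[-0.002,-0.008,-0.011,0,0,0,0],[0,0,0,0,0,0,0]],
])

```text
time: 9.25
tool_pos: [0.559, 0.0704, 0.171]
tool_rot: [0.0, 0.995, -0.1, -0.003]
contact_force: [-0.3, -0.2, -0.7]
gripper_width: 0.003
grasp_force: 0.0
```

play_rows([
  [[-0.001,-0.007,-0.01,0,0,0,0],[-0.001,-0.007,-0.01,0,0,0,0],[-0.001,-0.006,-0.01,0,0,0,0],[-0.001,-0.005,-0.01,0,0,0,0],[0,-0.004,-0.01,0,0,0,0],[0,-0.003,-0.009,0,0,0,0],[0,-0.001,-0.007,0,0,0,0],[0,0,0,0,0,0,0]],
])

```text
time: 10.05
tool_pos: [0.5562, 0.0384, 0.1067]
tool_rot: [0.0, 0.995, -0.099, -0.001]
contact_force: [-0.8, -0.2, 0.0]
gripper_width: -0.002
grasp_force: 0.0
```

Run:
```python
from h import *
from plant import manip
s=manip.state();print(UU(s["tool_pos"]).round(1),s["contact_force"])
```

```text
[ 18.  -36.8 106.7] [-0.84378324 -0.19153472  0.01283641]
```

play_rows([
  [[0,0,-0.002,0,0,0,0],[0,0,-0.001,0,0,0,0],[0,0,-0.001,0,0,0,0],[0,0,-0.001,0,0,0,0],[0,0,0,0,0,0,0]],
])

```text
time: 10.55
tool_pos: [0.5574, 0.0385, 0.104]
tool_rot: [0.0, 0.995, -0.099, 0.0]
contact_force: [-1.6, -0.9, 3.0]
gripper_width: -0.0
grasp_force: 1.5
```

play_rows([
  [[0,0,-0.001,0,0,0,0],[0,0,-0.001,0,0,0,0],[0,0,0,0,0,0,0]],
])

```text
time: 10.85
tool_pos: [0.5574, 0.0385, 0.1039]
tool_rot: [0.0, 0.995, -0.099, 0.0]
contact_force: [-6.8, -0.5, 13.7]
gripper_width: -0.005
grasp_force: 6.4
```

play_rows([
  [[0,0,0.02,0,0,0,0],[0,0,0.025,0,0,0,0],[-0.03,0.002,0,0,0,0,0],[-0.03,0.002,0,0,0,0,0],[-0.03,0.002,0,0,0,0,0],[-0.022,0.002,0,0,0,0,0],[0,0,0,0,0,0,0],[0,0,0,0,0,0,0]],
])

```text
time: 11.65
tool_pos: [0.4453, 0.0466, 0.1464]
tool_rot: [-0.0, 0.995, -0.099, 0.001]
contact_force: [-1.0, 0.0, -0.4]
gripper_width: 0.002
grasp_force: 0.0
```

Run:
```python
from h import *
from plant import manip
s=manip.state();print(UU(s["tool_pos"]).round(1),s["tool_pos"],s["contact_force"])
f=manip.grab_frame("scene");cv2.imwrite("pics/s4.png",cv2.resize(f["frame"][150:350,260:500],None,fx=2.5,fy=2.5))
```

```text
[-92.3 -50.9 146.4] [0.44526135 0.04659281 0.14644101] [-0.9601575   0.02593872 -0.38980308]
```

View pics/s4.png

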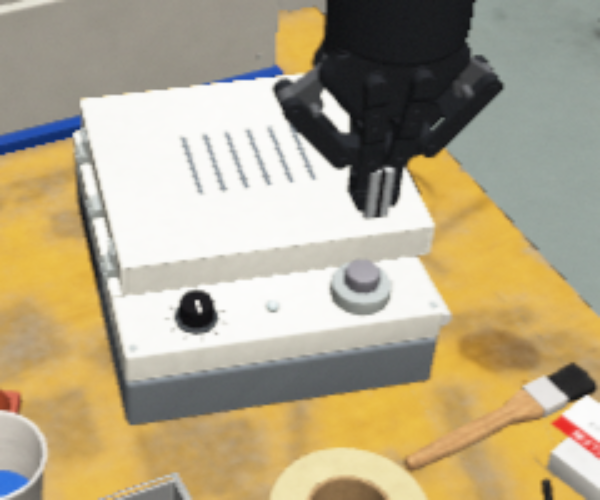

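The cover is flat and shut, with an even edge, and the fingers are in line above the button at about (362,275) in the crop. Now I'll press.

play_rows([
  [[0,0,-0.02,0,0,0,0],[0,0,-0.02,0,0,0,0],[0,0,-0.006,0,0,0,0],[0,0,-0.004,0,0,0,0],[0,0,-0.003,0,0,0,0],[0,0,-0.002,0,0,0,0],[0,0,-0.001,0,0,0,0],[0,0,0,0,0,0,0],[0,0,0,0,0,0,0]],
])

```text
time: 12.6
tool_pos: [0.4456, 0.0464, 0.0911]
tool_rot: [0.0, 0.995, -0.099, 0.001]
contact_force: [-1.1, -0.7, 4.0]
gripper_width: -0.0
grasp_force: 1.9
```

play_rows([
  [[0,0,-0.001,0,0,0,0],[0,0,-0.001,0,0,0,0],[0,0,0,0,0,0,0],[0,0,0,0,0,0,0]],
])

```text
time: 13.0
tool_pos: [0.4458, 0.0464, 0.0908]
tool_rot: [0.0, 0.995, -0.099, 0.0]
contact_force: [-7.0, -0.8, 14.7]
gripper_width: 0.001
grasp_force: 7.4
```

The button is on its hard stop, with 15 N at z = 0.091. I'll lift clear and check.

play_rows([
  [[0,0,0.01,0,0,0,0],[0,0,0.03,0,0,0,0],[0,0,0.04,0,0,0,0],[0,0,0.04,0,0,0,0],[0,0,0.04,0,0,0,0],[0,-0.04,0.02,0,0,0,0],[0,-0.04,0,0,0,0,0],[0,-0.04,0,0,0,0,0],[0,-0.04,0,0,0,0,0],[0,0,0,0,0,0,0]],
])

```text
time: 14.0
tool_pos: [0.4445, -0.117, 0.2678]
tool_rot: [0.001, 0.995, -0.102, -0.0]
contact_force: [0.3, 0.1, 0.6]
gripper_width: 0.002
grasp_force: 0.0
```

Run:
```python
from h import *
from plant import manip
f=manip.grab_frame("scene");g=manip.grab_frame("top")
cv2.imwrite("pics/s5.png",np.hstack([f["frame"][150:350,180:500],g["frame"][120:320,200:450]]))
```

```text
(no output)
```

View pics/s5.png

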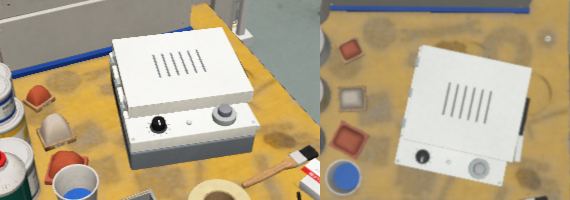

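The cover is shut, the button is up at about (225,113), and the pads, cup and marker are where they were. I'm handing in.

```bash
python3 -c "
from plant import manip
print(manip.job_done())"
```

```text
the job is handed in; nothing more can be done
None
```

The job is handed in after about 14 s of robot time: the frame was pushed flat over the plate, the lamp cover fully shut on it, then the start button pressed to its stop and released; the other things on the bench look unmoved in the final pictures, though the plate is hidden under the shut cover.

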